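Pack the stacking palette into its carrying tray

TASK

Pack up the porcelain stacking palette in the empty round recess of the wooden carrying tray, with the dark colours below the light ones: the blue dish goes in the recess, then the green, the red and the yellow dish, each nested on the one before, and the lid closes the top. Build it there one piece at a time from the bottom up, set each piece down gently so that it sits level with its foot fully home, and leave the small paint jars standing where they are.

Things in the scene. Friction and masses are not known exactly. Their poses are not given: they have to be found in the camera images.
- dish_blue: Round white porcelain dish, blue dry colour pan inside, blue band outside; loose, 90 g. 64 mm diameter, 28 mm high: straight side (grasp it) 6 to 28 mm up, rim 4.5 mm thick, mouth 55 mm. Tapered foot below, 6 mm high, 40 (bottom) to 50 mm wide, fits the mouth of the dish beneath: nested, it stands 22 mm above that one. Origin: underside centre, z up.
- dish_green: Round white porcelain dish, green dry colour pan inside, green band outside; loose, 90 g. 64 mm diameter, 28 mm high: straight side (grasp it) 6 to 28 mm up, rim 4.5 mm thick, mouth 55 mm. Tapered foot below, 6 mm high, 40 (bottom) to 50 mm wide, fits the mouth of the dish beneath: nested, it stands 22 mm above that one. Origin: underside centre, z up.
- dish_red: Round white porcelain dish, red dry colour pan inside, red band outside; loose, 90 g. 64 mm diameter, 28 mm high: straight side (grasp it) 6 to 28 mm up, rim 4.5 mm thick, mouth 55 mm. Tapered foot below, 6 mm high, 40 (bottom) to 50 mm wide, fits the mouth of the dish beneath: nested, it stands 22 mm above that one. Origin: underside centre, z up.
- dish_yellow: Round white porcelain dish, yellow dry colour pan inside, yellow band outside; loose, 90 g. 64 mm diameter, 28 mm high: straight side (grasp it) 6 to 28 mm up, rim 4.5 mm thick, mouth 55 mm. Tapered foot below, 6 mm high, 40 (bottom) to 50 mm wide, fits the mouth of the dish beneath: nested, it stands 22 mm above that one. Origin: underside centre, z up.
- lid: White porcelain lid: round disc, thin blue edge, upright knob; loose, 70 g. Disc 64 mm diameter, 6 to 12 mm up (13.5 mm at the knob). Knob 22 mm diameter, top 34 mm up; grasp it 17 to 33 mm up. Below, the same tapered foot as the dishes (6 mm high, 40 to 50 mm wide); on a dish it stands 22 mm above it. Origin: underside centre, z up.
- tray_spot (a point): Target: floor centre of the dark, brass-ringed recess (55 mm wide, 5 mm deep, floor 7 mm above the table) in the fixed wooden tray (260 x 170 mm, floor 12, edge 18 mm high), left or right of the dishes. z up; x runs along the tray. On the -x side, 135 mm away, a white rinsing pot is fixed in the tray (72 mm diameter, top at 74 mm). Tray edges are 85 mm away in y, 65 mm in +x.
- jar_orange: Bystander: small round orange poster-colour jar with orange cap, 35 mm diameter, 48 mm tall, loose, standing among the dishes. Origin: centre of its underside, z up. To be left where it stands.
- jar_purple: Bystander: small round purple poster-colour jar with purple cap, 35 mm diameter, 48 mm tall, loose, standing among the dishes. Origin: centre of its underside, z up. To be left where it stands.
- jar_black: Bystander: small round black poster-colour jar with black cap, 35 mm diameter, 48 mm tall, loose, standing among the dishes. Origin: centre of its underside, z up. To be left where it stands.
- mask: Bystander: half-painted white, red, green and blue face mask on a plywood board (240 x 170 mm, x along its length), fixed, 70 mm high at the nose, on the other side of the dishes from the tray. Origin: centre of the board's underside, z up.
There are look-alikes about, which are no part of the job. Of the things that look like the dish_yellow, the smaller one is meant.

How it is judged:
On the way, in this order (a step that is already met when the one before it is completed fails the run):
1. blue dish in the tray's recess (horizontal distance between dish_blue and tray_spot below 0.008 m and z of dish_blue in the frame of tray_spot between -0.003 and 0.003 m and angle between dish_blue's own z axis and vertical below 0.07 rad), for 0.2 s.
2. green dish nested on the blue one (horizontal distance between dish_green and dish_blue below 0.007 m and z of dish_green in the frame of dish_blue between 0.0195 and 0.0245 m and angle between dish_green's own z axis and vertical below 0.07 rad), for 0.2 s.
3. red dish nested on the green one (horizontal distance between dish_red and dish_green below 0.007 m and z of dish_red in the frame of dish_green between 0.0195 and 0.0245 m and angle between dish_red's own z axis and vertical below 0.07 rad), for 0.2 s.
4. yellow dish nested on the red one (horizontal distance between dish_yellow and dish_red below 0.007 m and z of dish_yellow in the frame of dish_red between 0.0195 and 0.0245 m and angle between dish_yellow's own z axis and vertical below 0.07 rad), for 0.2 s.
5. lid seated on the yellow dish (horizontal distance between lid and dish_yellow below 0.007 m and z of lid in the frame of dish_yellow between 0.0195 and 0.0245 m and angle between lid's own z axis and vertical below 0.07 rad), for 0.2 s.
At the end, for the whole second after the job is handed in: Blue dish in the recess, foot down (3 mm), within 8 mm of its centre; green on blue, red on green, yellow on red, lid on yellow: each within 7 mm of the axis of the piece below and 19.5 to 24.5 mm above it; all tilted under 4 degrees, released and at rest (all of step 1 and all of step 2 and all of step 3 and all of step 4 and all of step 5 and linear speed of each of dish_blue, dish_green, dish_red, dish_yellow, lid below 0.02 m/s); the robot touches nothing.
It fails at once if a dish or the lid was dropped (let fall from more than about 15 mm) or knocked flying ((linear speed of dish_blue above 0.55 m/s and contact force between the fingers and dish_blue below 0.05 N) or (linear speed of dish_green above 0.55 m/s and contact force between the fingers and dish_green below 0.05 N) or (linear speed of dish_red above 0.55 m/s and contact force between the fingers and dish_red below 0.05 N) or (linear speed of dish_yellow above 0.55 m/s and contact force between the fingers and dish_yellow below 0.05 N) or (linear speed of lid above 0.55 m/s and contact force between the fingers and lid below 0.05 N)).
It fails at once if a paint jar was shifted by more than 30 mm or tipped (distance of any of jar_orange, jar_purple, jar_black from where it was at the start of the episode above 0.03 m or angle between any of jar_orange, jar_purple, jar_black's own z axis and vertical above 0.35 rad).
It also fails if it takes over 109 s, if anything falls off the work surface, if the arm or the gripper's body presses on something with over 40 N, if the wrist force passes 120 N, or if a joint passes its speed limit or range.

ROBOT

A 7-joint arm with a two-finger parallel gripper is mounted at the origin on the work surface. World frame = base frame: x ahead of the robot, y to its left, z up, the work surface at z = 0. Lengths are in m, angles in rad, forces in N, time in s.
With the tool pointing down it reaches from about 0.4 to 0.85 m from the base axis. Payload 4.5 kg.
Tool frame: the origin (TCP) lies midway between the tips of the shut fingers; the grasp point (between the pads) lies 19 mm behind it; z points along the fingers, y is the line along which they close (so a half turn about z gives the same grasp; the last joint's range is limited). The gripper opens to 88 mm and grips with 3 to 60 N. Pads are 18 mm wide; open, the fingers measure 123 mm over their backs; the gripper's body (75 mm by 187 mm) begins 45 mm behind the grasp point.
Start: joints at [-1.158, 0.689, -0.195, 1.565, 0.157, 0.902, -0.215], TCP at [0.231, 0.581, 0.239] pointing down, gripper open.
Joint ranges: [-3.01, 3.01], [-0.46, 2.08], [-1.47, 1.51], [0.13, 2.56], [-1, 4.14], [0.04, 2.09], [-2.66, 2.66]. Speed limits (rad/s): [2.57, 2.57, 3.14, 3.14, 3.14, 3.14, 3.14].

INTERFACE

Orientations are given as a unit quaternion [x, y, z, w].
In Python, from plant import * gives the robot as it stands.
- The arm moves only by the tool send_rows, never from a script. Its argument "targets" is a list of rows, each a list of 2 entries, a list of its own where there are three numbers: the shift along the tool's x, y, z in units of 0.3 m (1.0 is 0.3 m), then the turn, a rotation vector about the tool's x, y, z in units of pi rad (1.0 is pi rad). A call has 1 to 12 rows; each row is the pose to reach, as a shift and turn from the pose commanded when the call began, along the tool's axes at that moment, turning the shorter way round; what a row does not reach only later rows make up. A row lasts 1/8 s, in which the tool goes at most 62.5 mm and 10.7 degrees, less where a joint would pass 70% of its speed; a pose out of reach is approached as far as the arm can. A call with a number of a shift or a turn outside -1 to 1 is refused whole. A call with a gripper value outside its range is refused whole. "fingers" is the opening, from 0 (shut) to 1 (fully open), set as the call begins (left out, the last holds). The fingers move at their own pace and stop on an object; "newtons" is the grip in N (left out, the last holds). Time passes only in rows, so rows that repeat a pose let the fingers close. It gives the time, the measured TCP pose, the force, the opening and the grip force at its end, in the units of the state.
- get_state(): the state, without advancing time (a new reading comes with each control period).
- snapshot(name): name is "side" or "top" or "wrist"; returns a dict with "img" (480x640x3 uint8, blue, green, red), "fx", "fy", "cx", "cy" (pixels), "cam_to_world" (4x4, takes a point from camera to world coordinates); the wrist camera has in their place "T_tool_cam" (4x4, takes a point from camera to tool coordinates, whose origin is the TCP and whose axes are the flange's). Camera axes: x right, y down, z forward; pixel columns grow to the right and rows downward; lengths in m; the calibration is good to about 2 mm. The wrist camera is an equidistant fisheye: a pixel r from the principal point sees the ray r / f radians off the axis. A picture is of the moment at which its call begins: read the wrist's pose just before it. There is no depth.
- finish_job(): hands the job in; it is judged then, once.
The state is a dict: "clock": time; "q": joint angles; "qd": joint speeds; "joint_torque": joint torques, N m; "tool_pos": TCP position; "eef_rot": TCP orientation; "contact_force": force on the tool from outside, world axes, zero at the start; "moment": the same for the moment, N m; "opening": opening from 0.0 (shut) to 1.0 (fully open); "finger_force": force on a finger pad.
Only numpy, scipy, OpenCV 4.12 (cv2) and the standard library are available. Lean on these libraries where they do the work, as an engineer would, in place of code of your own. Each camera call takes 0.05 s, during which the arm holds its last target. There are 200 camera calls.

## Working session

There is one attempt and no reset: what is moved stays moved. The work goes in short steps, Python scripts to look and compute and a tool call to move; the robot and the scene stay as the last step left them, time stands still between calls to the robot, and variables do not carry over. Pictures are saved under pics/ and viewed, at most 14 in all, crops included, and the job is handed in when it is done.

Besides the shell and the picture viewer there is one more tool, called by a JSON object that holds its "api" and its "payload". send_rows: Moves the arm, as the interface text tells. Its arguments: {"type":"object","properties":{"targets":{"type":"array"},"fingers":{"type":"number"},"newtons":{"type":"number"}},"required":["targets"]}

```bash
ls; mkdir -p pics
python3 - <<'E'
from plant import *
import cv2, numpy as np
s=get_state(); print({k:np.round(v,4) for k,v in s.items()})
for n in ("top","side","wrist"):
    d=snapshot(n); cv2.imwrite(f"pics/{n}0.png",d["img"]); np.savez(f"{n}0.npz",**d)
    print(n,{k:np.round(v,4).tolist() for k,v in d.items() if k!="img"})
E
```

```text
pics
{'clock': np.float64(0.0), 'q': array([-1.1582,  0.69  , -0.1945,  1.5663,  0.1573,  0.9025, -0.2151]), 'qd': array([ 0.0004, -0.0003,  0.0012,  0.0004,  0.0004, -0.003 , -0.0003]), 'joint_torque': array([ 5.00000e-04, -5.27555e+01, -1.26680e+00, -1.53426e+01,
       -5.27000e-02,  6.50000e-03,  2.00000e-04]), 'tool_pos': array([0.231 , 0.5801, 0.2379]), 'eef_rot': array([ 1.882e-01,  9.821e-01, -9.000e-04, -1.000e-04]), 'contact_force': array([-0.0682, -0.3721, -0.6718]), 'moment': array([-0.0211, -0.0215, -0.0156]), 'finger_force': np.float64(0.0), 'opening': np.float64(0.9977)}
top {'fx': 512.3026, 'fy': 512.3026, 'cx': 317.025, 'cy': 233.944, 'cam_to_world': [[0.0394, -0.9741, 0.2226, 0.3204], [-0.9992, -0.0377, 0.012, -0.0224], [-0.0033, -0.2229, -0.9748, 1.1802], [0.0, 0.0, 0.0, 1.0]]}
side {'fx': 508.9451, 'fy': 508.9451, 'cx': 311.8183, 'cy': 238.6207, 'cam_to_world': [[0.9928, -0.0962, 0.072, 0.5078], [-0.1201, -0.7701, 0.6266, -0.6386], [-0.0048, -0.6307, -0.776, 0.7956], [0.0, 0.0, 0.0, 1.0]]}
wrist {'fx': 371.6483, 'fy': 371.6483, 'cx': 322.8078, 'cy': 234.7285, 'T_tool_cam': [[-0.0009, -0.946, -0.3241, 0.0846], [1.0, -0.0004, -0.0015, -0.0008], [0.0013, -0.3241, 0.946, -0.1459], [0.0, 0.0, 0.0, 1.0]]}
```

View pics/top0.png

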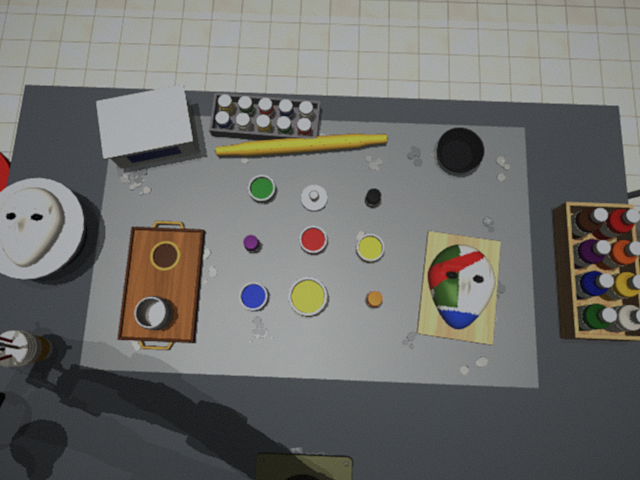

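View pics/side0.png

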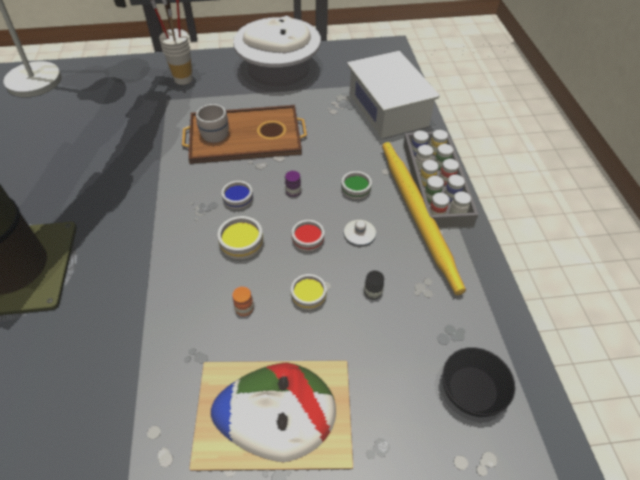

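Top view: blue dish (253,296), green (262,188), red (313,239), small yellow (370,247), large yellow (309,296), lid (314,197), recess (165,256), jars purple (251,243), black (373,197) and orange (375,299). The side view shows the same pieces: blue (237,193), green (356,184), red (308,235), yellow (309,290), large yellow (240,236) and lid (360,232).
The two yellow candidates are at top (370,247) and (309,296). The first looks the same size as the other dishes, so I'll measure both and confirm it in a crop.

```bash
cat > h.py <<'E'
import cv2, numpy as np
from scipy.spatial.transform import Rotation as R
def load(n): return dict(np.load(n))
def ray(d,uv,T=None):
    u,v=uv; x,y=(u-d["cx"])/d["fx"],(v-d["cy"])/d["fy"]
    if T is None: T=d["cam_to_world"]; c=np.array([x,y,1.])
    else:
        r=np.hypot(x,y); c=np.array([x/r*np.sin(r),y/r*np.sin(r),np.cos(r)])
    w=T[:3,:3]@c; return T[:3,3],w/np.linalg.norm(w)
def plane(d,uv,z,T=None):
    o,w=ray(d,uv,T); return o+w*(z-o[2])/w[2]
def tri(r1,r2):
    (a,u),(b,v)=r1,r2; s=np.linalg.lstsq(np.c_[u,-v],b-a,rcond=None)[0]
    p,q=a+s[0]*u,b+s[1]*v; return (p+q)/2,np.linalg.norm(p-q)
def toolT(s):
    T=np.eye(4); T[:3,:3]=R.from_quat(s["eef_rot"]).as_matrix(); T[:3,3]=s["tool_pos"]; return T
HUE={"blue":(112,130),"green":(45,80),"red":(-8,8),"yellow":(22,35),"purple":(132,160),"orange":(9,20)}
def blobs(img,c,amin=60,smin=110,vmin=50):
    H=cv2.cvtColor(img,cv2.COLOR_BGR2HSV); lo,hi=HUE[c]; h=H[...,0].astype(int); h=np.where(h>170,h-180,h) if lo<0 else h
    m=((h>=lo)&(h<=hi)&(H[...,1]>smin)&(H[...,2]>vmin)).astype(np.uint8)
    n,l,st,ce=cv2.connectedComponentsWithStats(m)
    out=[]
    for i in range(1,n):
        if st[i,4]>=amin:
            k=cv2.findContours((l==i).astype(np.uint8),0,cv2.CHAIN_APPROX_NONE)[0][0]
            e=cv2.fitEllipse(k); out.append((st[i,4],e))
    return out
def white(img,uv,rad,thr=150,smax=70):
    """ellipse of the white thing at uv (with anything in it)"""
    H=cv2.cvtColor(img,cv2.COLOR_BGR2HSV); m=((H[...,1]<smax)&(H[...,2]>thr)).astype(np.uint8)
    k=np.zeros_like(m); cv2.circle(k,tuple(int(round(t)) for t in uv),rad,1,-1); m&=k
    c=cv2.findContours(m,cv2.RETR_EXTERNAL,cv2.CHAIN_APPROX_NONE)[0]
    c=max(c,key=cv2.contourArea); c=cv2.convexHull(c); return cv2.fitEllipse(c)
E
python3 - <<'E'
from h import *
t,s=load("top0.npz"),load("side0.npz")
for c in HUE:
    for n,d in(("top",t),("side",s)):
        print(c,n,[(int(a),[round(x,1) for x in e[0]],[round(x,1) for x in e[1]]) for a,e in blobs(d["img"],c) if 90<e[0][0]<500 and 100<e[0][1]<340])
P={"blue":((253,296),(237,193)),"green":((262,188),(356,184)),"red":((313,239),(308,235)),"yellow":((370,247),(309,290)),"big":((309,296),(240,236)),"lid":((314,197),(360,232))}
H=cv2.cvtColor(t["img"],cv2.COLOR_BGR2HSV); print("V table",H[270,340],"rim row",H[247,352:390,2],H[247,352:390,1])
for k,(a,b) in P.items():
    r=28 if k=="big" else 20
    e=white(t["img"],a,r); f=white(s["img"],b,r+4)
    X,g=tri(ray(t,e[0]),ray(s,f[0])); print(k,np.round(e[0]+e[1],1),np.round(f[0]+f[1],1),np.round(X,4),round(g,4), "onplane",np.round(plane(t,e[0],.026),4),np.round(plane(s,f[0],.02),4))
c=np.vstack([cv2.resize(t["img"][175:335,225:425],(800,640))])
cv2.imwrite("pics/c1.png",cv2.resize(t["img"][220:330,100:400],(800,293),interpolation=cv2.INTER_CUBIC))
E
```

```text
blue top [(432, [252.8, 295.8], [22.3, 23.0]), (449, [457.1, 318.4], [16.6, 38.9])]
blue side [(255, [236.7, 192.4], [13.0, 22.4])]
green top [(342, [261.2, 187.6], [19.0, 21.0]), (205, [448.7, 253.7], [9.3, 28.7]), (535, [447.2, 292.3], [24.2, 29.3])]
green side [(209, [356.2, 182.5], [11.3, 20.9])]
red top [(402, [312.8, 239.0], [21.4, 22.1]), (807, [447.5, 269.0], [17.4, 71.1])]
red side [(369, [307.6, 232.8], [17.0, 25.3])]
yellow top [(1536, [300.9, 142.7], [9.8, 191.0]), (406, [369.9, 247.1], [21.2, 22.5]), (147, [164.8, 255.3], [27.0, 29.2]), (822, [307.3, 295.9], [31.4, 31.6])]
yellow side [(1729, [426.4, 219.7], [11.5, 191.9]), (693, [239.6, 234.3], [23.4, 35.4]), (499, [308.3, 289.4], [21.2, 27.8])]
purple top [(148, [250.4, 242.0], [12.6, 13.3])]
purple side [(93, [292.3, 176.1], [8.4, 11.9])]
orange top [(6468, [161.0, 285.1], [84.2, 130.9]), (435, [164.6, 255.1], [23.1, 25.1]), (181, [374.3, 298.5], [14.3, 14.5])]
orange side [(3837, [247.7, 132.4], [46.6, 130.3]), (324, [241.9, 297.3], [17.7, 22.2])]
V table [ 70   5 152] rim row [146 144 145 123 140 180 173 164 172 175
[... 427 characters left out ...]
6.9  25.5  26.8] [356.4 180.7  21.6  31.2] [0.6928 0.1289 0.0268] 0.0008 onplane [0.6926 0.1289 0.026 ] [0.6948 0.1359 0.02  ]
red [312.3 242.1  33.7  36.3] [307.7 231.2  26.1  34.4] [0.5692 0.0026 0.024 ] 0.0091 onplane [0.5642 0.0019 0.026 ] [0.574  0.0074 0.02  ]
yellow [368.9 245.1  26.4  32.3] [309.2 291.   41.3  48.8] [ 0.5626 -0.1297  0.0153] 0.0039 onplane [ 0.5623 -0.1284  0.026 ] [ 0.5603 -0.1333  0.02  ]
big [309.  296.   55.7  55.7] [239.2 232.1  34.8  46.3] [0.4396 0.0041 0.0408] 0.002 onplane [0.4402 0.0042 0.026 ] [0.4387 0.0221 0.02  ]
lid [313.6 196.7  25.3  26.6] [359.6 230.8  25.4  33.3] [0.6784 0.0037 0.0102] 0.0003 onplane [0.6735 0.0033 0.026 ] [ 0.6764 -0.0043  0.02  ]
```

View pics/c1.png

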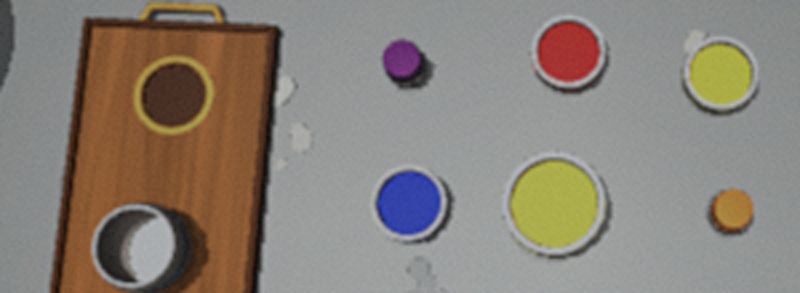

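The crop confirms it: the dish at crop (720,75), top (370,247), is the size of the red and blue dishes. The one at crop (555,203) is about 1.4 times larger, so it is the look-alike. Next I'll move to a survey pose with the fingers closing along world y.

{"api": "send_rows", "payload": {"targets": [[[-0.9,-0.7,-0.2],[0,0,-0.12]],[[-0.9,-0.7,-0.2],[0,0,-0.12]],[[-0.9,-0.7,-0.2],[0,0,-0.12]],[[-0.9,-0.7,-0.2],[0,0,-0.12]],[[-0.9,-0.7,-0.2],[0,0,-0.12]],[[-0.9,-0.7,-0.2],[0,0,-0.12]],[[-0.9,-0.7,-0.2],[0,0,-0.12]],[[-0.9,-0.7,-0.2],[0,0,-0.12]]], "fingers": 1, "newtons": 15}}

```text
clock: 1.15
tool_pos: [0.4037, 0.2867, 0.2986]
eef_rot: [0.0, 1.0, 0.0, -0.0]
contact_force: [0.1, 0.0, -0.6]
opening: 1.0
finger_force: 0.0
```

```bash
cat > shot.py <<'E'
import sys; from plant import *; from h import *
n=sys.argv[1]; s=get_state(); d=snapshot("wrist"); d["T"]=toolT(s)@d["T_tool_cam"]
np.savez(n+".npz",**d); cv2.imwrite(f"pics/{n}.png",d["img"])
print(round(float(s["clock"]),2),np.round(s["tool_pos"],4),np.round(s["eef_rot"],4),round(float(s["opening"]),3),np.round(s["q"],2))
E
python3 shot.py w1
```

```text
1.15 [0.4037 0.2867 0.2986] [ 3.e-04  1.e+00  4.e-04 -3.e-04] 1.0 [-0.47  0.45 -0.36  1.86  0.2   0.86  0.64]
```

View pics/w1.png

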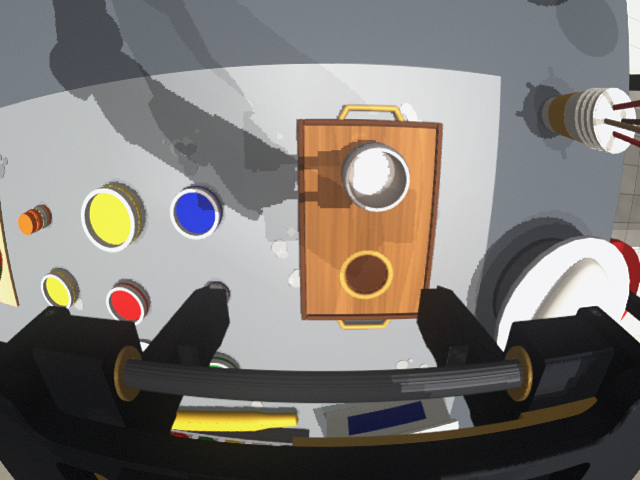

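The wrist view shows recess (366,275), blue (195,212), big yellow (108,218), small yellow (58,289) and red (126,302). Image down is world +x. I'll take a second view further ahead and triangulate.

{"api": "send_rows", "payload": {"targets": [[[-0.6,-0.7,0],[0,0,0]],[[-0.6,-0.7,0],[0,0,0]],[[-0.6,-0.7,0],[0,0,0]],[[-0.6,-0.7,0],[0,0,0]],[[-0.6,-0.7,0],[0,0,0]],[[-0.6,-0.7,0],[0,0,0]]]}}

```text
clock: 1.95
tool_pos: [0.5846, 0.075, 0.2979]
eef_rot: [0.002, 1.0, 0.0, -0.0]
contact_force: [-1.2, -0.4, 0.3]
opening: 1.0
finger_force: 0.0
```

```bash
python3 shot.py w2
```

```text
1.95 [0.5846 0.075  0.2979] [ 1.8e-03  1.0e+00  0.0e+00 -3.0e-04] 1.0 [-0.01  0.59 -0.34  1.6   0.22  1.    1.15]
```

View pics/w2.png

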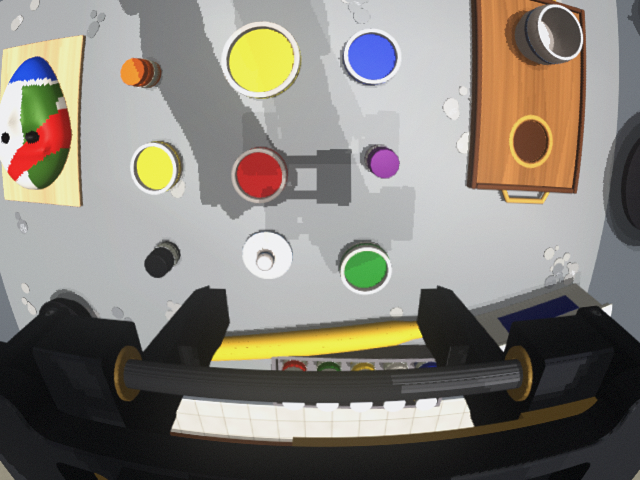

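Everything is visible in this view: red (260,175), small yellow (156,167), blue (371,57), green (365,268), lid knob (264,260), recess (530,141), purple jar (383,163), black jar (160,260) and orange jar (138,72).

```bash
cat > m.py <<'E'
from h import *
def circ(P):
    A=np.c_[2*P[:,:2],np.ones(len(P))]; s=np.linalg.lstsq(A,(P[:,:2]**2).sum(1),rcond=None)[0]
    return s[:2],np.sqrt(s[2]+s[0]**2+s[1]**2)
def pan(img,c,uv,rad=60):
    b=[x for x in blobs(img,c,60,100) if np.hypot(*(np.array(x[1][0])-uv))<rad]
    return min(b,key=lambda x:np.hypot(*(np.array(x[1][0])-uv)))[1] if b else None
def rim(d,uv,z,rmax=40,dr=None):
    """outer edge of light rim: along spokes from uv, last strong fall in brightness; world circle at height z"""
    g=cv2.GaussianBlur(d["img"].min(2),(3,3),0).astype(float); P=[]
    for a in np.linspace(0,2*np.pi,90,endpoint=False):
        r=np.arange(rmax*.55,rmax,.25); u=uv[0]+r*np.cos(a); v=uv[1]+r*np.sin(a)
        if u.min()<1 or v.min()<1 or u.max()>638 or v.max()>478: continue
        p=cv2.remap(g.astype(np.float32),u.astype(np.float32)[None],v.astype(np.float32)[None],1)[0]
        k=np.argmin(p[6:]-p[:-6])+3; P.append(plane(d,(u[k],v[k]),z,d["T"]))
    P=np.array(P); 
    for _ in range(4):
        c,R_=circ(P); e=np.abs(np.hypot(*(P[:,:2]-c).T)-R_); P=P[e<=max(np.percentile(e,85),.0008)]
    return c,R_,len(P)
E
python3 - <<'E'
from m import *
t,s,w1,w2=[load(n+".npz") for n in("top0","side0","w1","w2")]
Q={"blue":((253,296),(236,192),(195,212),(371,57)),"green":((262,188),(356,183),None,(365,268)),"red":((313,239),(308,233),(126,302),(260,175)),"yellow":((370,247),(308,289),(58,289),(156,167))}
for k,(a,b,c,e) in Q.items():
    ea,eb,ee=pan(t["img"],k,a),pan(s["img"],k,b),pan(w2["img"],k,e); r2=ray(w2,ee[0],w2["T"])
    o=[k,"top-w2",*tri(ray(t,ea[0]),r2),"side-w2",*tri(ray(s,eb[0]),r2)]
    if c: ec=pan(w1["img"],k,c); o+=["w1-w2",*tri(ray(w1,ec[0],w1["T"]),r2)]
    print(*[np.round(x,4) if not isinstance(x,str) else x for x in o])
    P2=plane(w2,ee[0],.02,w2["T"]); print("   w2 px",np.round(ee[0],1),"plane.02",np.round(P2,4),"rim w2",rim(w2,ee[0],.028))
    if c: print("   w1 rim",rim(w1,ec[0],.028))
print("lid disc w2 z.012",rim(w2,(267,254),.012,36))
# recess ring: yellow mask
for n,d,uv in(("w1",w1,(366,275)),("w2",w2,(530,141))):
    H=cv2.cvtColor(d["img"],cv2.COLOR_BGR2HSV); m=((H[...,0]>19)&(H[...,0]<32)&(H[...,1]>100)&(H[...,2]>90)).astype(np.uint8)
    k=np.zeros_like(m); cv2.circle(k,uv,34,1,-1); m&=k; nn,l,st,ce=cv2.connectedComponentsWithStats(m)
    i=1+np.argmax(st[1:,4]); con=cv2.findContours((l==i).astype(np.uint8),0,1)[0][0]; e=cv2.fitEllipse(con)
    P=np.array([plane(d,p[0],.012,d["T"]) for p in con]); print(n,"ring",np.round(e[0],1),np.round(e[1],1),circ(P)); d["ring"]=e[0]
print("ring tri",tri(ray(w1,w1["ring"],w1["T"]),ray(w2,w2["ring"],w2["T"])))
for nm,uv in(("purple",(383,163)),("orange",(138,72))):
    e=pan(w2["img"],nm,uv); print(nm,np.round(plane(w2,e[0],.045,w2["T"]),3))
print("black",np.round(plane(w2,(155,263),.048,w2["T"]),3),"knob",np.round(plane(w2,(264,261),.034,w2["T"]),4))
# tray axis: corners approx from w1
print("tray corners",[np.round(plane(w1,p,.018,w1["T"]),3).tolist() for p in((299,121),(441,125),(302,318),(431,318))])
cv2.imwrite("pics/c2.png",np.vstack([cv2.resize(w2["img"][220:300,220:420],(800,320),interpolation=cv2.INTER_CUBIC)]))
E
```

```text
blue top-w2 [0.4355 0.129  0.0281] 0.0024 side-w2 [0.436  0.1281 0.025 ] 0.0018 w1-w2 [0.4344 0.1285 0.0213] 0.0003
   w2 px [371.6  56.2] plane.02 [0.4343 0.1288 0.02  ] rim w2 (array([0.43457937, 0.128817  ]), np.float64(0.031770890186456256), 90)
   w1 rim (array([0.43429233, 0.12877555]), np.float64(0.032063297191228995), 90)
green top-w2 [0.6986 0.1298 0.002 ] 0.0023 side-w2 [0.6911 0.1266 0.0225] 0.0036
   w2 px [365.3 269.2] plane.02 [0.6903 0.1264 0.02  ] rim w2 (array([0.68929281, 0.12613444]), np.float64(0.03207072840999614), 88)
red top-w2 [0.5694 0.0013 0.0318] 0.002 side-w2 [5.714e-01 1.000e-04 2.320e-02] 0.003 w1-w2 [ 0.5708 -0.0012  0.0172] 0.0004
   w2 px [258.9 174.7] plane.02 [ 5.704e-01 -5.000e-04  2.000e-02] rim w2 (array([ 5.70193971e-01, -2.91656380e-04]), np.float64(0.03170436375885156), 90)
   w1 rim (array([0.56529837, 0.0108531 ]), np.float64(0.05223618238595199), 46)
yellow top-w2 [ 0.5565 -0.1305  0.0267] 0.0016 side-w2 [ 0.5574 -0.1319  0.0233] 0.0024 w1-w2 [ 0.5559 -0.1317  0.0241] 0.0005
   w2 px [154.2 167.7] plane.02 [ 0.5566 -0.1335  0.02  ] rim w2 (array([ 0.55622822, -0.1322088 ]), np.float64(0.032152332490524356), 75)
   w1 rim (array([ 0.54770803, -0.13355094]), np.float64(0.06436940486023322), 46)
lid disc w2 z.012 (array([0.67494211, 0.00223249]), np.float64(0.03181141548889001), 90)
w1 ring [366.  274.3] [46.4 52.5] (array([0.52143127, 0.34122638]), np.float64(0.03359501613960346))
w2 ring [530.3 140.9] [42.2 51.5] (array([0.52139553, 0.34085628]), np.float64(0.033462970707316894))
ring tri (array([0.5214675 , 0.34120914, 0.00963528]), np.float64(0.0001859922484271144))
purple [0.554 0.14  0.045]
orange [ 0.439 -0.142  0.045]
black [ 0.671 -0.136  0.048] knob [0.6729 0.0023 0.034 ]
tray corners [[0.328, 0.259, 0.018], [0.329, 0.424, 0.018], [0.582, 0.257, 0.018], [0.586, 0.435, 0.018]]
```

View pics/c2.png

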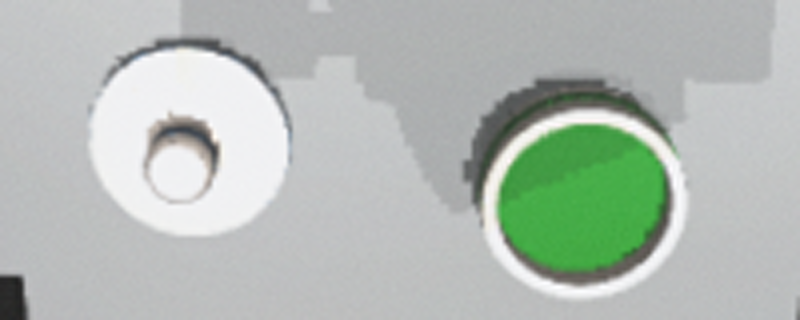

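The two views agree to better than 0.5 mm. Rim radii of 32 mm at z = 28 mm confirm the heights, and the ring triangulates to z ≈ 10 mm. Targets (x, y in m):

| Piece | x | y |
|---|---|---|
| blue | .4345 | .1288 |
| green | .6893 | .1262 |
| red | .5702 | -.0003 |
| yellow | .5562 | -.1322 |
| lid | .6740 | .0022 |
| recess | .5214 | .3412 |

I'll start with blue.

{"api": "send_rows", "payload": {"targets": [[[0.5,0.18,0.3],[0,0,0]],[[0.5,0.18,0.5],[0,0,0]],[[0.5,0.18,0.66],[0,0,0]],[[0.5,0.18,0.66],[0,0,0]],[[0.5,0.18,0.66],[0,0,0]],[[0.5,0.18,0.66],[0,0,0]],[[0.5,0.18,0.66],[0,0,0]],[[0.5,0.18,0.66],[0,0,0]]], "newtons": 20}}

```text
clock: 3.0
tool_pos: [0.4349, 0.1302, 0.1016]
eef_rot: [0.001, 1.0, 0.001, 0.001]
contact_force: [-0.4, -1.0, 0.9]
opening: 1.001
finger_force: 0.0
```

```bash
python3 shot.py w3
python3 - <<'E'
from m import *
d=load("w3.npz"); print(pan(d["img"],"blue",(320,300),200)); e=pan(d["img"],"blue",(320,300),200)
print(rim(d,e[0],.028,max(e[1])*.9), plane(d,e[0],.02,d["T"]))
E
```

```text
3.0 [0.4349 0.1302 0.1016] [1.0e-03 1.0e+00 6.0e-04 1.1e-03] 1.001 [-0.31  0.73 -0.14  2.19  0.4   0.24  0.77]
((322.2220153808594, 243.30673217773438), (73.04981231689453, 82.00408172607422), 89.83599090576172)
(array([0.43428893, 0.12894761]), np.float64(0.03190826495032334), 67) [0.4339318  0.12885675 0.02      ]
```

{"api": "send_rows", "payload": {"targets": [[[0.002,-0.004,0.12],[0,0,0]],[[0.002,-0.004,0.22],[0,0,0]],[[0.002,-0.004,0.29],[0,0,0]],[[0.002,-0.004,0.312],[0,0,0]],[[0.002,-0.004,0.312],[0,0,0]],[[0.002,-0.004,0.312],[0,0,0]]]}}

```text
clock: 3.8
tool_pos: [0.4337, 0.1279, 0.0084]
eef_rot: [0.001, 1.0, -0.002, -0.001]
contact_force: [0.1, -0.4, -0.2]
opening: 1.001
finger_force: 0.0
```

{"api": "send_rows", "payload": {"targets": [[[0,0,0],[0,0,0]],[[0,0,0],[0,0,0]],[[0,0,0],[0,0,0]],[[0,0,0],[0,0,0]],[[0,0,0],[0,0,0]],[[0,0,0],[0,0,0]]], "fingers": 0, "newtons": 20}}

```text
clock: 4.55
tool_pos: [0.4331, 0.1279, 0.0085]
eef_rot: [0.001, 1.0, -0.001, -0.002]
contact_force: [0.2, 0.6, 5.5]
opening: 0.712
finger_force: 20.0
```

{"api": "send_rows", "payload": {"targets": [[[0,0,-0.06],[0,0,0]],[[0,0,-0.18],[0,0,0]],[[0,0,-0.3],[0,0,0]],[[-0.06,0.12,-0.35],[0,0,0]],[[-0.12,0.27,-0.35],[0,0,0]],[[-0.18,0.42,-0.35],[0,0,0]],[[-0.24,0.57,-0.35],[0,0,0]],[[-0.28,0.67,-0.35],[0,0,0]],[[-0.291,0.71,-0.35],[0,0,0]],[[-0.291,0.71,-0.35],[0,0,0]],[[-0.291,0.71,-0.35],[0,0,0]],[[-0.291,0.71,-0.35],[0,0,0]]]}}

```text
clock: 6.05
tool_pos: [0.5208, 0.3392, 0.1121]
eef_rot: [0.001, 1.0, -0.002, -0.003]
contact_force: [-0.2, 0.4, -1.0]
opening: 0.709
finger_force: 20.0
```

```bash
python3 shot.py w4
python3 - <<'E'
from m import *
from plant import get_state
d=load("w4.npz"); e=pan(d["img"],"blue",(320,240),200); s=get_state(); z=s["tool_pos"][2]+.0195
c=rim(d,e[0],z,max(e[1])*.9); print(c, "rel tcp",c[0]-s["tool_pos"][:2],"grip",s["finger_force"],s["opening"])
E
```

```text
6.05 [0.5208 0.3392 0.1121] [ 0.0012  1.     -0.0024 -0.0027] 0.709 [-0.31  0.92 -0.64  1.66  0.71  0.82  0.3 ]
(array([0.51893454, 0.33783554]), np.float64(0.031382869065408756), 46) rel tcp [-0.001948   -0.00177416] grip 19.999536418758908 0.7104662857566363
```

View pics/w4.png

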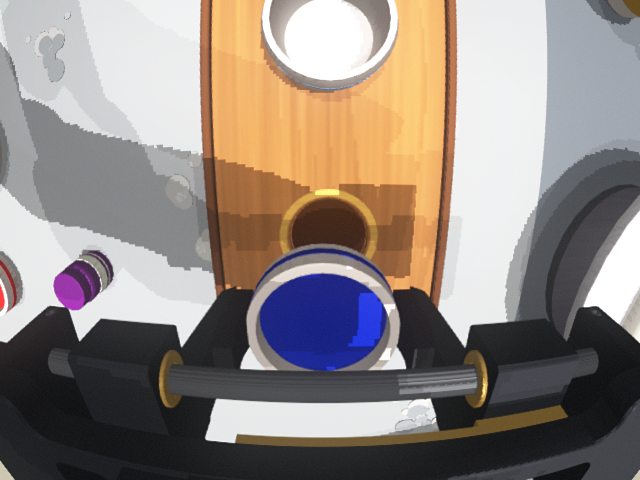

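The dish is held level over the recess, at (325,310) above ring (328,230). Next I'll lower it to 4 mm above the recess floor, then ease it down.

{"api": "send_rows", "payload": {"targets": [[[0.002,0.007,0.1],[0,0,0]],[[0.002,0.007,0.2],[0,0,0]],[[0.002,0.007,0.27],[0,0,0]],[[0.002,0.007,0.3],[0,0,0]],[[0.002,0.007,0.309],[0,0,0]],[[0.002,0.007,0.309],[0,0,0]],[[0.002,0.007,0.309],[0,0,0]]]}}

```text
clock: 6.98
tool_pos: [0.5202, 0.3432, 0.0203]
eef_rot: [0.001, 1.0, -0.001, -0.002]
contact_force: [-1.4, -0.3, -0.2]
opening: 0.708
finger_force: 20.0
```

{"api": "send_rows", "payload": {"targets": [[[0,0,0.005],[0,0,0]],[[0,0,0.01],[0,0,0]],[[0,0,0.014],[0,0,0]],[[0,0,0.014],[0,0,0]],[[0,0,0.014],[0,0,0]]]}}

```text
clock: 7.6
tool_pos: [0.5198, 0.3427, 0.0155]
eef_rot: [0.001, 1.0, -0.002, -0.002]
contact_force: [-1.2, -1.5, 4.9]
opening: 0.71
finger_force: 20.0
```

{"api": "send_rows", "payload": {"targets": [[[0,0,0],[0,0,0]],[[0,0,0],[0,0,0]],[[0,0,0],[0,0,0]],[[0,0,0],[0,0,0]],[[0,0,-0.03],[0,0,0]],[[0,0,-0.1],[0,0,0]],[[0,0,-0.22],[0,0,0]],[[0,0,-0.35],[0,0,0]],[[0,0,-0.45],[0,0,0]],[[0,0,-0.5],[0,0,0]],[[0,0,-0.5],[0,0,0]],[[0,0,-0.5],[0,0,0]]], "fingers": 1}}

```text
clock: 9.1
tool_pos: [0.5201, 0.3425, 0.1642]
eef_rot: [0.001, 1.0, -0.002, -0.003]
contact_force: [-0.5, 0.1, -0.3]
opening: 1.003
finger_force: 0.0
```

```bash
python3 shot.py w5
python3 - <<'E'
from m import *
d=load("w5.npz"); e=pan(d["img"],"blue",(320,240),200); print(e)
c=rim(d,e[0],.035,max(e[1])*.9); print(c)
E
```

```text
9.1 [0.5201 0.3425 0.1642] [ 7.0e-04  1.0e+00 -2.3e-03 -3.2e-03] 1.003 [-0.29  0.86 -0.68  1.62  0.65  0.91  0.35]
((323.7204895019531, 222.49082946777344), (61.76966094970703, 67.15797424316406), 90.19866943359375)
(array([0.52090289, 0.34145475]), np.float64(0.031863081162483084), 90)
```

Blue sits at (.5209,.3415), 0.5 mm from the recess centre, and its rim is at the seated height. Next, green.

{"api": "send_rows", "payload": {"targets": [[[-0.564,-0.721,0.05],[0,0,0]],[[-0.564,-0.721,0.1],[0,0,0]],[[-0.564,-0.721,0.15],[0,0,0]],[[-0.564,-0.721,0.213],[0,0,0]],[[-0.564,-0.721,0.213],[0,0,0]],[[-0.564,-0.721,0.213],[0,0,0]],[[-0.564,-0.721,0.213],[0,0,0]],[[-0.564,-0.721,0.213],[0,0,0]]]}}

```text
clock: 10.15
tool_pos: [0.6882, 0.129, 0.1018]
eef_rot: [-0.001, 1.0, -0.001, -0.003]
contact_force: [0.5, 0.6, -0.4]
opening: 0.999
finger_force: 0.0
```

```bash
cat > chk.py <<'E'
import sys; from m import *
n,c,z=sys.argv[1],sys.argv[2],float(sys.argv[3])
d=load(n+".npz"); e=pan(d["img"],c,(320,240),200); print("pan",np.round(e[0]+e[1],1)); r=rim(d,e[0],z,max(e[1])*.9); print("rim",np.round(r[0],4),round(r[1],4),r[2])
E
python3 shot.py w6; python3 chk.py w6 green .028
```

```text
10.15 [0.6882 0.129  0.1018] [-9.0e-04  1.0e+00 -8.0e-04 -2.5e-03] 0.999 [ 0.06  1.03 -0.68  1.39  0.71  0.97  0.79]
pan [321.1 246.9  72.2  81. ]
rim [0.6896 0.1267] 0.0319 69
```

{"api": "send_rows", "payload": {"targets": [[[-0.005,-0.008,0.12],[0,0,0]],[[-0.005,-0.008,0.22],[0,0,0]],[[-0.005,-0.008,0.29],[0,0,0]],[[-0.005,-0.008,0.312],[0,0,0]],[[-0.005,-0.008,0.312],[0,0,0]],[[-0.005,-0.008,0.312],[0,0,0]]]}}

```text
clock: 10.95
tool_pos: [0.691, 0.1243, 0.0089]
eef_rot: [0.001, 1.0, -0.001, -0.002]
contact_force: [-0.9, 0.1, -0.1]
opening: 1.001
finger_force: 0.0
```

{"api": "send_rows", "payload": {"targets": [[[0,0,0],[0,0,0]],[[0,0,0],[0,0,0]],[[0,0,0],[0,0,0]],[[0,0,0],[0,0,0]],[[0,0,0],[0,0,0]],[[0,0,0],[0,0,0]]], "fingers": 0}}

```text
clock: 11.7
tool_pos: [0.6905, 0.1244, 0.0081]
eef_rot: [0.001, 1.0, -0.001, -0.002]
contact_force: [-0.1, 1.2, 4.9]
opening: 0.72
finger_force: 20.0
```

{"api": "send_rows", "payload": {"targets": [[[0,0,-0.06],[0,0,0]],[[0,0,-0.18],[0,0,0]],[[0,0,-0.3],[0,0,0]],[[0.08,0.1,-0.38],[0,0,0]],[[0.17,0.22,-0.38],[0,0,0]],[[0.27,0.34,-0.38],[0,0,0]],[[0.37,0.47,-0.38],[0,0,0]],[[0.47,0.6,-0.38],[0,0,0]],[[0.54,0.69,-0.38],[0,0,0]],[[0.562,0.722,-0.38],[0,0,0]],[[0.562,0.722,-0.38],[0,0,0]],[[0.562,0.722,-0.38],[0,0,0]]]}}

```text
clock: 13.2
tool_pos: [0.5242, 0.3385, 0.1214]
eef_rot: [0.002, 1.0, -0.003, -0.002]
contact_force: [-0.3, -0.8, -1.1]
opening: 0.722
finger_force: 20.0
```

{"api": "send_rows", "payload": {"targets": [[[0,0,0],[0,0,0]],[[0,0,0],[0,0,0]]]}}

```text
clock: 13.45
tool_pos: [0.5231, 0.34, 0.1216]
eef_rot: [0.002, 1.0, -0.002, -0.002]
contact_force: [-1.0, 0.6, -1.0]
opening: 0.719
finger_force: 20.0
```

{"api": "send_rows", "payload": {"targets": [[[0.004,0.005,0.1],[0,0,0]],[[0.004,0.005,0.18],[0,0,0]],[[0.004,0.005,0.23],[0,0,0]],[[0.004,0.005,0.25],[0,0,0]],[[0.004,0.005,0.262],[0,0,0]],[[0.004,0.005,0.262],[0,0,0]],[[0.004,0.005,0.262],[0,0,0]]]}}

```text
clock: 14.32
tool_pos: [0.5211, 0.3425, 0.0438]
eef_rot: [0.001, 1.0, -0.001, -0.002]
contact_force: [-0.4, -0.5, -1.3]
opening: 0.722
finger_force: 20.0
```

{"api": "send_rows", "payload": {"targets": [[[0,0,0.005],[0,0,0]],[[0,0,0.01],[0,0,0]],[[0,0,0.017],[0,0,0]],[[0,0,0.017],[0,0,0]],[[0,0,0.017],[0,0,0]]]}}

```text
clock: 14.95
tool_pos: [0.5208, 0.3422, 0.038]
eef_rot: [0.001, 1.0, -0.002, -0.003]
contact_force: [0.2, 0.2, -0.7]
opening: 0.716
finger_force: 20.0
```

{"api": "send_rows", "payload": {"targets": [[[0,0,0.003],[0,0,0]],[[0,0,0.005],[0,0,0]],[[0,0,0.005],[0,0,0]]]}}

```text
clock: 15.32
tool_pos: [0.5209, 0.3423, 0.0371]
eef_rot: [0.001, 1.0, -0.001, -0.002]
contact_force: [-1.0, -0.8, 5.1]
opening: 0.715
finger_force: 20.0
```

Contact came at .0371, as expected for a full seat. Release, lift and check.

{"api": "send_rows", "payload": {"targets": [[[0,0,0],[0,0,0]],[[0,0,0],[0,0,0]],[[0,0,0],[0,0,0]],[[0,0,0],[0,0,0]],[[0,0,-0.03],[0,0,0]],[[0,0,-0.1],[0,0,0]],[[0,0,-0.22],[0,0,0]],[[0,0,-0.35],[0,0,0]],[[0,0,-0.45],[0,0,0]],[[0,0,-0.5],[0,0,0]],[[0,0,-0.5],[0,0,0]],[[0,0,-0.5],[0,0,0]]], "fingers": 1}}

```text
clock: 16.82
tool_pos: [0.5211, 0.342, 0.1855]
eef_rot: [0.001, 1.0, -0.002, -0.003]
contact_force: [0.2, 0.5, -1.0]
opening: 0.999
finger_force: 0.0
```

```bash
python3 shot.py w7; python3 chk.py w7 green .057
```

```text
16.82 [0.5211 0.342  0.1855] [ 7.0e-04  1.0e+00 -2.3e-03 -3.2e-03] 0.999 [-0.29  0.83 -0.7   1.6   0.62  0.95  0.37]
pan [323.9 219.7  61.9  67.3]
rim [0.5194 0.341 ] 0.0319 90
```

Green is nested: its rim is at z ≈ 57 mm and within 1.5 mm of blue's axis. Next, red.

{"api": "send_rows", "payload": {"targets": [[[-0.164,-1,0.05],[0,0,0]],[[-0.164,-1,0.1],[0,0,0]],[[-0.164,-1,0.15],[0,0,0]],[[-0.164,-1,0.2],[0,0,0]],[[-0.164,-1,0.28],[0,0,0]]]}}

```text
clock: 17.5
tool_pos: [0.5692, 0.0479, 0.1084]
eef_rot: [0.001, 1.0, -0.002, -0.002]
contact_force: [-0.3, 0.0, -0.5]
opening: 0.998
finger_force: 0.0
```

{"api": "send_rows", "payload": {"targets": [[[0,-0.141,0],[0,0,0]],[[0,-0.141,0],[0,0,0]],[[0,-0.141,0],[0,0,0]],[[0,-0.141,0],[0,0,0]],[[0,-0.141,0],[0,0,0]]]}}

```text
clock: 18.12
tool_pos: [0.5686, 0.0096, 0.1095]
eef_rot: [-0.0, 1.0, -0.001, -0.002]
contact_force: [-0.2, 0.1, 0.2]
opening: 0.997
finger_force: 0.0
```

```bash
python3 shot.py w8; python3 chk.py w8 red .028
```

```text
18.12 [0.5686 0.0096 0.1095] [-4.0e-04  1.0e+00 -1.3e-03 -2.3e-03] 0.997 [ 0.27  0.88 -0.66  1.83  0.79  0.73  0.74]
pan [310.2 243.4  71.4  79.9]
rim [ 5.703e-01 -2.000e-04] 0.0318 60
```

{"api": "send_rows", "payload": {"targets": [[[-0.005,-0.032,0.12],[0,0,0]],[[-0.005,-0.032,0.23],[0,0,0]],[[-0.005,-0.032,0.31],[0,0,0]],[[-0.005,-0.032,0.338],[0,0,0]],[[-0.005,-0.032,0.338],[0,0,0]],[[-0.005,-0.032,0.338],[0,0,0]]]}}

```text
clock: 18.92
tool_pos: [0.5703, -0.0015, 0.0089]
eef_rot: [0.001, 1.0, -0.001, -0.002]
contact_force: [-0.5, 0.0, 0.3]
opening: 1.001
finger_force: 0.0
```

{"api": "send_rows", "payload": {"targets": [[[0,0,0],[0,0,0]],[[0,0,0],[0,0,0]],[[0,0,0],[0,0,0]],[[0,0,0],[0,0,0]],[[0,0,0],[0,0,0]],[[0,0,0],[0,0,0]]], "fingers": 0}}

```text
clock: 19.68
tool_pos: [0.5698, -0.0013, 0.0084]
eef_rot: [0.001, 1.0, -0.001, -0.002]
contact_force: [-0.6, 1.9, 5.3]
opening: 0.716
finger_force: 20.0
```

{"api": "send_rows", "payload": {"targets": [[[0,0,-0.06],[0,0,0]],[[0,0,-0.18],[0,0,0]],[[0,0.02,-0.31],[0,0,0]],[[0.02,0.12,-0.4],[0,0,0]],[[0.05,0.26,-0.43],[0,0,0]],[[0.08,0.42,-0.43],[0,0,0]],[[0.11,0.58,-0.43],[0,0,0]],[[0.14,0.74,-0.43],[0,0,0]],[[0.16,0.9,-0.43],[0,0,0]],[[0.168,1,-0.43],[0,0,0]]]}}

```text
clock: 20.92
tool_pos: [0.519, 0.3013, 0.1371]
eef_rot: [-0.001, 1.0, -0.001, -0.003]
contact_force: [0.0, 0.4, -1.4]
opening: 0.72
finger_force: 20.0
```

{"api": "send_rows", "payload": {"targets": [[[0,0.1,0],[0,0,0]],[[0,0.14,0],[0,0,0]],[[0,0.14,0],[0,0,0]],[[0,0.14,0],[0,0,0]],[[0,0.14,0],[0,0,0]]]}}

```text
clock: 21.55
tool_pos: [0.5207, 0.339, 0.136]
eef_rot: [0.002, 1.0, -0.002, -0.003]
contact_force: [-0.4, -0.7, -0.8]
opening: 0.721
finger_force: 20.0
```

{"api": "send_rows", "payload": {"targets": [[[0.003,0.004,0.1],[0,0,0]],[[0.003,0.004,0.17],[0,0,0]],[[0.003,0.004,0.21],[0,0,0]],[[0.003,0.004,0.23],[0,0,0]],[[0.003,0.004,0.238],[0,0,0]],[[0.003,0.004,0.238],[0,0,0]],[[0.003,0.004,0.238],[0,0,0]]]}}

```text
clock: 22.42
tool_pos: [0.5193, 0.3419, 0.0653]
eef_rot: [0.001, 1.0, -0.001, -0.002]
contact_force: [-0.4, 0.1, -1.0]
opening: 0.721
finger_force: 20.0
```

{"api": "send_rows", "payload": {"targets": [[[0,0,0.005],[0,0,0]],[[0,0,0.01],[0,0,0]],[[0,0,0.016],[0,0,0]],[[0,0,0.016],[0,0,0]],[[0,0,0.016],[0,0,0]]]}}

```text
clock: 23.05
tool_pos: [0.5189, 0.3417, 0.0599]
eef_rot: [0.001, 1.0, -0.002, -0.003]
contact_force: [0.6, 0.4, -1.6]
opening: 0.719
finger_force: 20.0
```

{"api": "send_rows", "payload": {"targets": [[[0,0,0.003],[0,0,0]],[[0,0,0.005],[0,0,0]],[[0,0,0.005],[0,0,0]]]}}

```text
clock: 23.42
tool_pos: [0.5191, 0.3418, 0.0594]
eef_rot: [0.001, 1.0, -0.001, -0.002]
contact_force: [-1.5, -0.8, 6.6]
opening: 0.724
finger_force: 20.0
```

{"api": "send_rows", "payload": {"targets": [[[0,0,0],[0,0,0]],[[0,0,0],[0,0,0]],[[0,0,0],[0,0,0]],[[0,0,0],[0,0,0]],[[0,0,-0.03],[0,0,0]],[[0,0,-0.1],[0,0,0]],[[0,0,-0.22],[0,0,0]],[[0,0,-0.35],[0,0,0]],[[0,0,-0.45],[0,0,0]],[[0,0,-0.5],[0,0,0]],[[0,0,-0.5],[0,0,0]],[[0,0,-0.5],[0,0,0]]], "fingers": 1}}

```text
clock: 24.92
tool_pos: [0.5193, 0.3414, 0.2074]
eef_rot: [0.001, 1.0, -0.002, -0.003]
contact_force: [-0.1, -0.3, -0.4]
opening: 0.997
finger_force: 0.0
```

```bash
python3 shot.py w9; python3 chk.py w9 red .079
```

```text
24.93 [0.5193 0.3414 0.2074] [ 7.0e-04  1.0e+00 -2.4e-03 -3.2e-03] 0.997 [-0.28  0.8  -0.71  1.59  0.6   0.99  0.39]
pan [323.9 222.5  62.8  68.2]
rim [0.5198 0.3405] 0.0319 90
```

Red is nested: rim at 79 mm, at (.5198,.3405). Next, the small yellow dish.

{"api": "send_rows", "payload": {"targets": [[[-0.06,-0.8,0.05],[0,0,0]],[[-0.06,-0.8,0.08],[0,0,0]],[[-0.06,-0.8,0.1],[0,0,0]],[[-0.06,-0.8,0.1],[0,0,0]]]}}

```text
clock: 25.48
tool_pos: [0.5366, 0.0991, 0.1776]
eef_rot: [0.001, 1.0, -0.002, -0.004]
contact_force: [1.2, 0.5, 1.0]
opening: 0.995
finger_force: 0.0
```

{"api": "send_rows", "payload": {"targets": [[[-0.063,-0.78,0.05],[0,0,0]],[[-0.063,-0.78,0.1],[0,0,0]],[[-0.063,-0.78,0.2],[0,0,0]],[[-0.063,-0.78,0.25],[0,0,0]],[[-0.063,-0.78,0.25],[0,0,0]],[[-0.063,-0.78,0.25],[0,0,0]],[[-0.063,-0.78,0.25],[0,0,0]]]}}

```text
clock: 26.35
tool_pos: [0.556, -0.1298, 0.1054]
eef_rot: [-0.001, 1.0, -0.001, -0.002]
contact_force: [-0.6, 0.9, 0.6]
opening: 0.999
finger_force: 0.0
```

```bash
python3 shot.py w10; python3 chk.py w10 yellow .028
```

```text
26.35 [ 0.556  -0.1298  0.1054] [-9.0e-04  1.0e+00 -8.0e-04 -1.9e-03] 0.999 [ 0.52  0.89 -0.67  1.82  0.81  0.73  0.97]
pan [321.1 243.4  72.5  80.5]
rim [ 0.5563 -0.1323] 0.0318 68
```

View pics/w10.png

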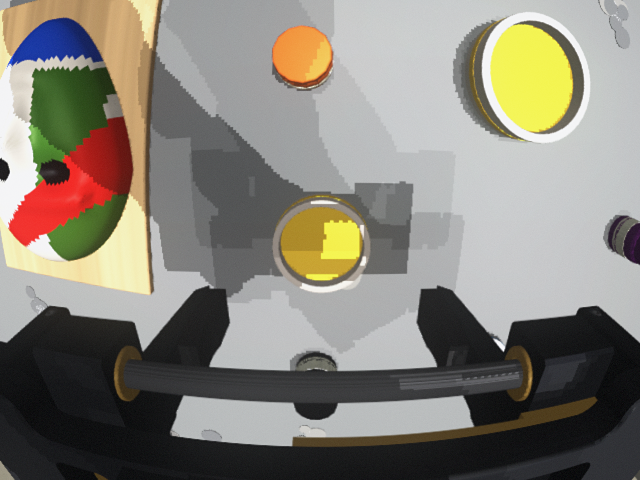

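This is the small yellow dish, at (321,243) between the fingers. The orange jar (302,55), black jar (316,390) and mask are all clear of the gripper.

{"api": "send_rows", "payload": {"targets": [[[0,-0.005,0.12],[0,0,0]],[[0,-0.005,0.22],[0,0,0]],[[0,-0.005,0.3],[0,0,0]],[[0,-0.005,0.323],[0,0,0]],[[0,-0.005,0.323],[0,0,0]],[[0,-0.005,0.323],[0,0,0]]]}}

```text
clock: 27.15
tool_pos: [0.5558, -0.1337, 0.009]
eef_rot: [0.001, 1.0, -0.002, -0.002]
contact_force: [-0.2, -0.8, -0.8]
opening: 1.002
finger_force: 0.0
```

{"api": "send_rows", "payload": {"targets": [[[0,0,0],[0,0,0]],[[0,0,0],[0,0,0]],[[0,0,0],[0,0,0]],[[0,0,0],[0,0,0]],[[0,0,0],[0,0,0]],[[0,0,0],[0,0,0]]], "fingers": 0}}

```text
clock: 27.9
tool_pos: [0.5552, -0.1336, 0.0082]
eef_rot: [0.001, 1.0, -0.001, -0.002]
contact_force: [-0.5, 1.1, 5.3]
opening: 0.708
finger_force: 20.0
```

{"api": "send_rows", "payload": {"targets": [[[0,0,-0.06],[0,0,0]],[[0,0,-0.18],[0,0,0]],[[0,0.02,-0.31],[0,0,0]],[[0.02,0.1,-0.43],[0,0,0]],[[0.03,0.22,-0.49],[0,0,0]],[[0.04,0.37,-0.49],[0,0,0]],[[0.05,0.53,-0.49],[0,0,0]],[[0.06,0.69,-0.49],[0,0,0]],[[0.06,0.8,-0.49],[0,0,0]]]}}

```text
clock: 29.02
tool_pos: [0.5374, 0.1086, 0.155]
eef_rot: [-0.0, 1.0, -0.001, -0.002]
contact_force: [-0.4, -0.3, -1.3]
opening: 0.712
finger_force: 20.0
```

{"api": "send_rows", "payload": {"targets": [[[0.01,0.15,0],[0,0,0]],[[0.02,0.31,0],[0,0,0]],[[0.04,0.47,0],[0,0,0]],[[0.05,0.62,0],[0,0,0]],[[0.06,0.73,0],[0,0,0]],[[0.061,0.782,0],[0,0,0]],[[0.061,0.782,0],[0,0,0]],[[0.061,0.782,0],[0,0,0]],[[0.061,0.782,0],[0,0,0]]]}}

```text
clock: 30.15
tool_pos: [0.5207, 0.339, 0.1534]
eef_rot: [0.002, 1.0, -0.002, -0.002]
contact_force: [-0.3, -0.9, -1.6]
opening: 0.708
finger_force: 20.0
```

{"api": "send_rows", "payload": {"targets": [[[0.004,0.002,0.1],[0,0,0]],[[0.004,0.002,0.16],[0,0,0]],[[0.004,0.002,0.2],[0,0,0]],[[0.004,0.002,0.218],[0,0,0]],[[0.004,0.002,0.224],[0,0,0]],[[0.004,0.002,0.224],[0,0,0]],[[0.004,0.002,0.224],[0,0,0]]]}}

```text
clock: 31.02
tool_pos: [0.5187, 0.3417, 0.0868]
eef_rot: [0.001, 1.0, -0.001, -0.002]
contact_force: [0.4, 0.1, -1.3]
opening: 0.707
finger_force: 20.0
```

{"api": "send_rows", "payload": {"targets": [[[0,0,0.005],[0,0,0]],[[0,0,0.01],[0,0,0]],[[0,0,0.014],[0,0,0]],[[0,0,0.014],[0,0,0]],[[0,0,0.014],[0,0,0]]]}}

```text
clock: 31.65
tool_pos: [0.5185, 0.3415, 0.0821]
eef_rot: [0.001, 1.0, -0.002, -0.003]
contact_force: [0.9, 0.8, -1.6]
opening: 0.715
finger_force: 20.0
```

{"api": "send_rows", "payload": {"targets": [[[0,0,0.003],[0,0,0]],[[0,0,0.006],[0,0,0]],[[0,0,0.006],[0,0,0]]]}}

```text
clock: 32.02
tool_pos: [0.5186, 0.3416, 0.0812]
eef_rot: [0.001, 1.0, -0.001, -0.002]
contact_force: [-0.7, -0.9, 4.6]
opening: 0.711
finger_force: 20.0
```

{"api": "send_rows", "payload": {"targets": [[[0,0,0],[0,0,0]],[[0,0,0],[0,0,0]],[[0,0,0],[0,0,0]],[[0,0,0],[0,0,0]],[[0,0,-0.03],[0,0,0]],[[0,0,-0.1],[0,0,0]],[[0,0,-0.22],[0,0,0]],[[0,0,-0.35],[0,0,0]],[[0,0,-0.45],[0,0,0]],[[0,0,-0.5],[0,0,0]],[[0,0,-0.5],[0,0,0]],[[0,0,-0.5],[0,0,0]]], "fingers": 1}}

```text
clock: 33.52
tool_pos: [0.5188, 0.3412, 0.2292]
eef_rot: [0.001, 1.0, -0.002, -0.003]
contact_force: [-0.5, -0.3, 0.5]
opening: 0.998
finger_force: 0.0
```

```bash
python3 shot.py w11; python3 chk.py w11 yellow .101
```

```text
33.52 [0.5188 0.3412 0.2292] [ 7.0e-04  1.0e+00 -2.4e-03 -3.2e-03] 0.998 [-0.27  0.78 -0.72  1.56  0.57  1.03  0.41]
pan [323.9 222.9  62.5  67.3]
rim [0.5195 0.3402] 0.0318 82
```

Yellow is nested: rim at 101 mm, at (.5195,.3402). Last, the lid.

{"api": "send_rows", "payload": {"targets": [[[-0.26,-0.56,0.05],[0,0,0]],[[-0.26,-0.56,0.1],[0,0,0]],[[-0.26,-0.56,0.15],[0,0,0]]]}}

```text
clock: 33.95
tool_pos: [0.5958, 0.1759, 0.1867]
eef_rot: [0.001, 1.0, -0.002, -0.002]
contact_force: [1.3, -0.1, 0.0]
opening: 0.994
finger_force: 0.0
```

{"api": "send_rows", "payload": {"targets": [[[-0.257,-0.57,0.1],[0,0,0]],[[-0.257,-0.57,0.2],[0,0,0]],[[-0.257,-0.57,0.28],[0,0,0]],[[-0.257,-0.57,0.28],[0,0,0]],[[-0.257,-0.57,0.28],[0,0,0]],[[-0.257,-0.57,0.28],[0,0,0]],[[-0.257,-0.57,0.28],[0,0,0]]]}}

```text
clock: 34.83
tool_pos: [0.6714, 0.0095, 0.1052]
eef_rot: [-0.001, 1.0, -0.001, -0.002]
contact_force: [-0.9, -0.1, -0.4]
opening: 1.0
finger_force: 0.0
```

```bash
python3 shot.py w12
```

```text
34.83 [0.6714 0.0095 0.1052] [-1.0e-03  1.0e+00 -7.0e-04 -1.6e-03] 1.0 [ 0.25  0.99 -0.68  1.5   0.72  0.92  0.92]
```

View pics/w12.png

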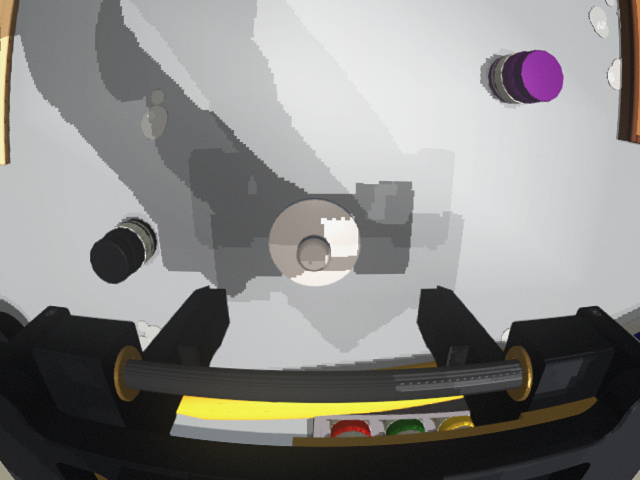

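Lid disc at (314,242) and knob top at about (313,254). The jars are well clear.

Run:
```python
from m import *
d=load("w12.npz"); w=load("w2.npz"); print(rim(d,(314,242),.012,54))
g=d["img"][225:285,285:345]; c=cv2.HoughCircles(cv2.medianBlur(cv2.cvtColor(g,6),3),3,1,20,param1=80,param2=12,minRadius=13,maxRadius=21); print(c)
k=c[0,0,:2]+[285,225]; p=plane(d,k,.034,d["T"]); print(k,p,"R",c[0,0,2]/371*np.linalg.norm(p-d["T"][:3,3]))
print("knob height from two views",tri(ray(d,k,d["T"]),ray(w,(264.3,260.5),w["T"])))
```

```text
(array([0.67502458, 0.00230119]), np.float64(0.03170592454121044), 69)
[[[29.5 28.5 18.1]]]
[314.5 253.5] [0.67307333 0.00307439 0.034     ] R 0.0114097954473985
knob height from two views (array([0.67205036, 0.00305801, 0.03553473]), np.float64(0.0007818444176856987))
```

{"api": "send_rows", "payload": {"targets": [[[-0.009,-0.021,0.12],[0,0,0]],[[-0.009,-0.021,0.21],[0,0,0]],[[-0.009,-0.021,0.27],[0,0,0]],[[-0.009,-0.021,0.295],[0,0,0]],[[-0.009,-0.021,0.295],[0,0,0]],[[-0.009,-0.021,0.295],[0,0,0]]]}}

```text
clock: 35.62
tool_pos: [0.6743, 0.0002, 0.0163]
eef_rot: [0.001, 1.0, -0.001, -0.002]
contact_force: [-0.2, -0.2, 1.3]
opening: 1.001
finger_force: 0.0
```

{"api": "send_rows", "payload": {"targets": [[[0,0,0],[0,0,0]],[[0,0,0],[0,0,0]],[[0,0,0],[0,0,0]],[[0,0,0],[0,0,0]],[[0,0,0],[0,0,0]],[[0,0,0],[0,0,0]],[[0,0,0],[0,0,0]],[[0,0,0],[0,0,0]],[[0,0,0],[0,0,0]],[[0,0,0],[0,0,0]]], "fingers": 0}}

```text
clock: 36.88
tool_pos: [0.6735, -0.0001, 0.0151]
eef_rot: [0.001, 1.0, -0.002, -0.003]
contact_force: [0.2, 0.5, -0.9]
opening: 0.237
finger_force: 20.0
```

{"api": "send_rows", "payload": {"targets": [[[0,0,-0.06],[0,0,0]],[[0,0,-0.18],[0,0,0]],[[0,0,-0.31],[0,0,0]],[[0.03,0.05,-0.44],[0,0,0]],[[0.09,0.16,-0.52],[0,0,0]],[[0.16,0.28,-0.54],[0,0,0]],[[0.22,0.42,-0.54],[0,0,0]],[[0.26,0.56,-0.54],[0,0,0]]]}}

```text
clock: 37.88
tool_pos: [0.5959, 0.1695, 0.1786]
eef_rot: [0.001, 1.0, -0.002, -0.002]
contact_force: [1.1, 1.0, -0.5]
opening: 0.241
finger_force: 20.0
```

{"api": "send_rows", "payload": {"targets": [[[0.06,0.12,0],[0,0,0]],[[0.12,0.26,0],[0,0,0]],[[0.18,0.4,0],[0,0,0]],[[0.23,0.51,0],[0,0,0]],[[0.25,0.56,0],[0,0,0]],[[0.256,0.575,0],[0,0,0]],[[0.256,0.575,0],[0,0,0]],[[0.256,0.575,0],[0,0,0]],[[0.256,0.575,0],[0,0,0]]]}}

```text
clock: 39.0
tool_pos: [0.5207, 0.3399, 0.1767]
eef_rot: [0.002, 1.0, -0.002, -0.002]
contact_force: [0.2, 0.9, -0.7]
opening: 0.242
finger_force: 20.0
```

```bash
python3 shot.py w13
python3 - <<'E'
from plant import *
import cv2
d=snapshot("side"); cv2.imwrite("pics/s13.png",cv2.resize(d["img"][60:180,180:340],(800,600),interpolation=cv2.INTER_CUBIC))
E
```

```text
39.0 [0.5207 0.3399 0.1767] [ 0.0016  1.     -0.002  -0.0025] 0.242 [-0.29  0.84 -0.68  1.61  0.63  0.93  0.37]
```

View pics/w13.png

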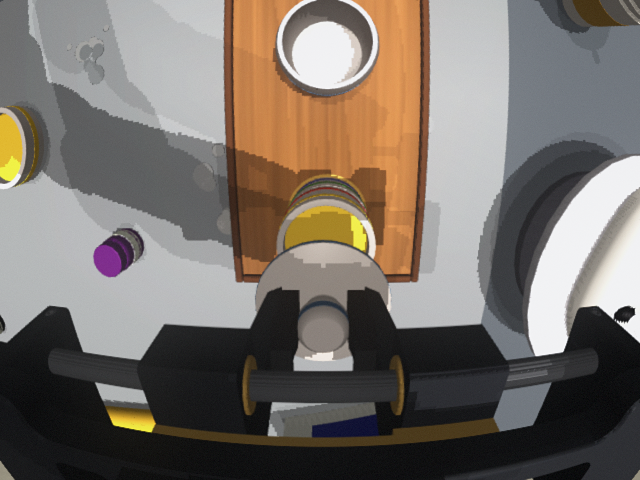

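View pics/s13.png

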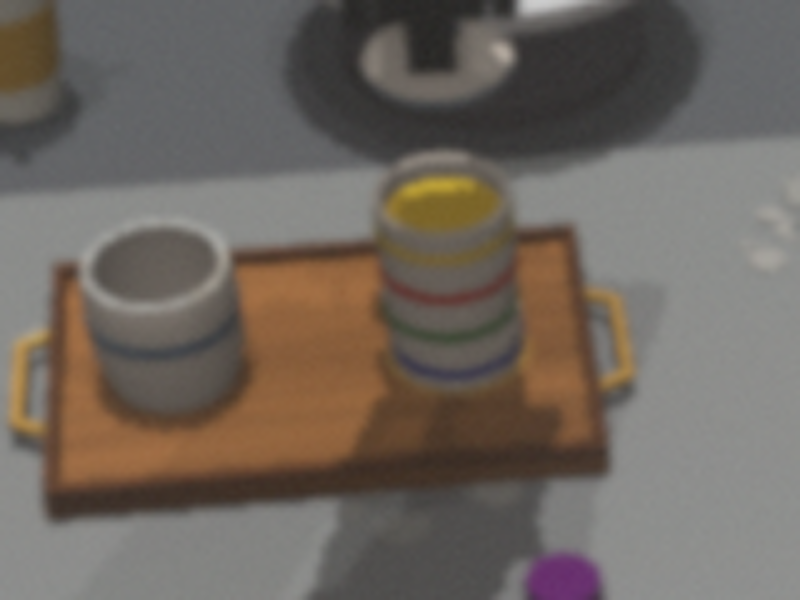

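The stack is straight with blue, green, red and yellow bands from bottom to top (crop about (450,160–380)). The lid hangs level in the gripper above it (436,60). Lower it now.

{"api": "send_rows", "payload": {"targets": [[[0.004,-0.003,0.08],[0,0,0]],[[0.004,-0.003,0.14],[0,0,0]],[[0.004,-0.003,0.18],[0,0,0]],[[0.004,-0.003,0.198],[0,0,0]],[[0.004,-0.003,0.205],[0,0,0]],[[0.004,-0.003,0.205],[0,0,0]],[[0.004,-0.003,0.205],[0,0,0]]]}}

```text
clock: 39.98
tool_pos: [0.5187, 0.3403, 0.1159]
eef_rot: [0.001, 1.0, -0.001, -0.002]
contact_force: [-0.3, 0.5, -1.1]
opening: 0.237
finger_force: 20.0
```

{"api": "send_rows", "payload": {"targets": [[[0,0,0.004],[0,0,0]],[[0,0,0.008],[0,0,0]],[[0,0,0.011],[0,0,0]],[[0,0,0.011],[0,0,0]],[[0,0,0.011],[0,0,0]]]}}

```text
clock: 40.6
tool_pos: [0.5185, 0.34, 0.1121]
eef_rot: [0.001, 1.0, -0.002, -0.003]
contact_force: [-0.7, -0.4, -1.0]
opening: 0.239
finger_force: 20.0
```

{"api": "send_rows", "payload": {"targets": [[[0,0,0.003],[0,0,0]],[[0,0,0.006],[0,0,0]],[[0,0,0.006],[0,0,0]]]}}

```text
clock: 40.98
tool_pos: [0.5184, 0.34, 0.1102]
eef_rot: [0.001, 1.0, -0.002, -0.003]
contact_force: [0.9, 0.3, -1.3]
opening: 0.241
finger_force: 20.0
```

{"api": "send_rows", "payload": {"targets": [[[0,0,0.003],[0,0,0]],[[0,0,0.004],[0,0,0]],[[0,0,0.004],[0,0,0]]]}}

```text
clock: 41.35
tool_pos: [0.5187, 0.3402, 0.11]
eef_rot: [0.001, 1.0, -0.001, -0.002]
contact_force: [-1.4, -0.8, 6.1]
opening: 0.247
finger_force: 20.0
```

{"api": "send_rows", "payload": {"targets": [[[0,0,0],[0,0,0]],[[0,0,0],[0,0,0]],[[0,0,0],[0,0,0]],[[0,0,0],[0,0,0]],[[0,0,0],[0,0,0]],[[0,0,-0.03],[0,0,0]],[[0,0,-0.1],[0,0,0]],[[0,0,-0.22],[0,0,0]],[[0,0,-0.35],[0,0,0]],[[0,0,-0.45],[0,0,0]],[[0,0,-0.45],[0,0,0]],[[0,0,-0.45],[0,0,0]]], "fingers": 1}}

```text
clock: 42.85
tool_pos: [0.519, 0.34, 0.2441]
eef_rot: [0.001, 1.0, -0.002, -0.003]
contact_force: [0.2, -0.4, -0.9]
opening: 0.997
finger_force: 0.0
```

```bash
python3 shot.py w14
python3 - <<'E'
from plant import *; from m import *
d=snapshot("side"); cv2.imwrite("pics/s14.png",np.vstack([cv2.resize(d["img"][60:180,180:340],(640,480),interpolation=cv2.INTER_CUBIC)]))
w=load("w14.npz"); print(rim(w,(324,215),.107,44))
for nm in("purple","orange"):
    t=snapshot("top"); e=pan(t["img"],nm,{"purple":(250,242),"orange":(374,298)}[nm],15); print(nm,e and np.round(e[0],1))
E
```

```text
42.85 [0.519  0.34   0.2441] [ 7.0e-04  1.0e+00 -1.9e-03 -2.5e-03] 0.997 [-0.27  0.76 -0.73  1.55  0.56  1.05  0.42]
(array([0.51851636, 0.33925755]), np.float64(0.032253221538556046), 56)
purple None
orange [374.1 298.7]
```

View pics/s14.png

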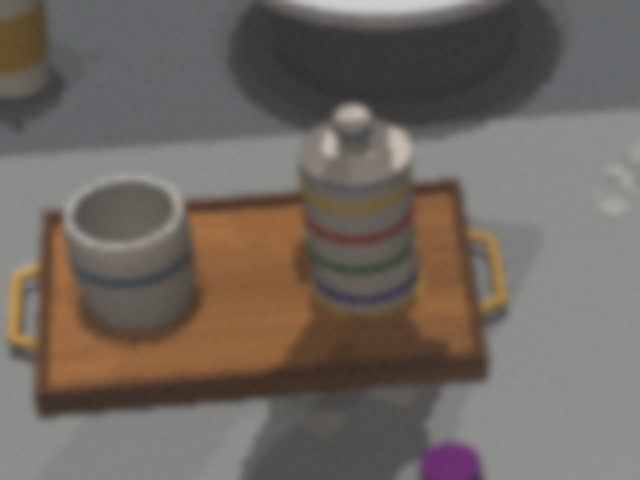

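The lid sits level on the stack at crop (355,150), 1 mm off the axis. The jars have not moved and the gripper is clear.

```bash
python3 -c "
from plant import *
print(finish_job())"
```

```text
the job is handed in; nothing more can be done
None
```

The palette is packed and handed in after about 43 s: blue, green, red and yellow dishes plus the lid are nested in the tray recess. In the last images each piece sat level and within about 2 mm of the one below, and I saw no jar moved; the final verdict was not shown to me.

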